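# Nest the empty hardware tins

## Task

Nest the three empty steel containers for stowing: first stand the empty tin inside the wide dish, then stand the narrow tube inside that tin, so that all three stand upright on the bench, each resting on the floor of the next. Set them down rather than dropping them, let go, and leave the same-sized tin full of bolts where it stands.

Things in the scene. Friction and masses are not known exactly. Their poses are not given: they have to be found in the camera images.
- dish: The wide empty dish: plain grey steel, round and straight-walled, 110 mm outside diameter, 40 mm high, wall 3 mm (inside diameter 104 mm), floor 4 mm thick, 0.35 kg, standing open end up, loose on the bench. Origin at the centre of its underside, z up along its axis.
- tin: The empty middle tin: plain grey steel, round and straight-walled, 60 mm outside diameter, 85 mm high, wall 2.5 mm (inside diameter 55 mm), floor 4 mm thick, about 0.15 kg, standing open end up. Origin at the centre of its underside, z up along its axis. It can be gripped from above across its outside near the top; standing in the dish it rises 49 mm above the dish's rim.
- tube: The narrow empty tube with a closed bottom: plain grey steel, round and straight-walled, 36 mm outside diameter, 120 mm high, wall 2.5 mm, floor 4 mm thick, about 0.11 kg, standing open end up. Origin at the centre of its underside, z up along its axis. Gripped from above across its outside near the top; standing in the tin it rises 39 mm above the tin's rim.
- bolt_tin: A tin of the same make and size as the middle tin (60 mm diameter, 85 mm high) but full of dark hexagon bolts, their heads up to 108 mm above the bench. In use: leave alone. Origin: centre of its underside, z up. (The four containers may stand in any of four places; among them are a dark bottomless pipe offcut 60 mm high and flat hand tools; farther off an oil bottle 170 mm high.)

How it is judged:
On the way, in this order (a step that is already met when the one before it is completed fails the run):
1. the empty tin stands on the dish's floor, upright and let go (horizontal distance between tin and dish below 0.026 m and z of tin in the frame of dish below 0.012 m and angle between tin's own z axis and vertical below 0.17 rad and contact force between the fingers and tin below 0.1 N), for 0.2 s.
2. the tube stands on the floor of the tin, upright and let go (horizontal distance between tube and tin below 0.015 m and z of tube in the frame of tin below 0.012 m and angle between tube's own z axis and vertical below 0.17 rad and contact force between the fingers and tube below 0.1 N), for 0.2 s.
At the end, for the whole second after the job is handed in: The dish stands flat on the bench, the tin on the dish's floor (underside within 12 mm of the dish's underside in height, axes within 26 mm), the tube on the tin's floor (within 12 mm in height, axes within 15 mm), all upright within 10 degrees (0.17 rad), released and at rest (under 0.03 m/s) (height (world z) of dish below 0.01 m and angle between each of dish, tin, tube's own z axis and vertical below 0.17 rad and horizontal distance between tin and dish below 0.026 m and z of tin in the frame of dish below 0.012 m and horizontal distance between tube and tin below 0.015 m and z of tube in the frame of tin below 0.012 m and linear speed of each of dish, tin, tube below 0.03 m/s); the robot touches nothing.
It fails at once if the bolt-filled tin is shifted more than 30 mm or tipped more than 17 degrees (distance of bolt_tin from where it was at the start of the episode above 0.03 m or angle between bolt_tin's own z axis and vertical above 0.3 rad).
It fails at once if the tin or the tube is dropped (falls free faster than 0.8 m/s, about 35 mm of fall) ((linear speed of tin above 0.8 m/s and contact force between the fingers and tin below 0.1 N) or (linear speed of tube above 0.8 m/s and contact force between the fingers and tube below 0.1 N)).
It also fails if it takes over 61 s, if anything falls off the work surface, if the arm or the gripper's body presses on something with over 40 N, if the wrist force passes 120 N, or if a joint passes its speed limit or range.

## Robot

A 7-joint arm with a two-finger parallel gripper is mounted at the origin on the work surface. World frame = base frame: x ahead of the robot, y to its left, z up, the work surface at z = 0. Lengths are in m, angles in rad, forces in N, time in s.
With the tool pointing down it reaches from about 0.425 to 0.875 m from the base axis. Payload 4.7 kg.
Tool frame: the origin (TCP) lies at the very end of the fingers, on their centre line; the grasp point (between the pads) lies 19 mm behind it; z points along the fingers, y is the line along which they close (so a half turn about z gives the same grasp; the last joint's range is limited). The gripper opens to 87 mm and grips with 3 to 60 N. Pads are 19 mm wide; open, the fingers measure 117 mm over their backs; the gripper's body (75 mm by 190 mm) begins 51 mm behind the grasp point.
Start: joints at [1.189, 0.321, -0.07, 1.45, 0.023, 1.371, -0.057], TCP at [0.251, -0.6, 0.223] pointing down, gripper open.
Joint ranges: [-2.86, 2.86], [-0.3, 2.09], [-1.38, 1.24], [0.06, 2.45], [-1.56, 4.7], [0.09, 2.05], [-2.69, 2.69]. Speed limits (rad/s): [2.57, 2.57, 3.14, 3.14, 3.14, 3.14, 3.14].

## Interface

Orientations are given as a rotation vector (axis times angle).
In Python, from bench import ctrl gives the robot as it stands.
- The arm moves only by the shell command python3 -m jog 'ROWS' [FORCE]. ROWS is JSON, a list that holds one entry, the list of rows, each a list of 7 numbers: the shift along the tool's x, y, z in mm, then the turn, a rotation vector about the tool's x, y, z in degrees, then the finger opening in mm, from 0 to 87. A call has 1 to 10 rows; each row is the pose to reach, as a shift and turn from the pose commanded when the call began, along the tool's axes at that moment; what a row does not reach only later rows make up. A row lasts 1/10 s, in which the tool goes at most 50 mm and 8.59 degrees, less where a joint would pass 70% of its speed; a pose out of reach is approached as far as the arm can. A call with a gripper value outside its range is refused whole. The fingers move at their own pace and stop on an object; FORCE is the grip in N (left out, the last holds). Time passes only in rows, so rows that repeat a pose let the fingers close. It gives the time, the measured TCP pose, the force, the opening and the grip force at its end, in the units of the state.
- ctrl.get_state(): the state, without advancing time (a new reading comes with each control period).
- ctrl.get_image(name): name is "scene" or "top" or "wrist"; returns a dict with "image" (420x560x3 uint8, red, green, blue), "depth" (420x560 float32, m along the optical axis (not along the pixel's ray), 0 where there is no reading), "fov_y" (degrees; the focal length in pixels is half the picture's height over the tangent of half this angle, whatever the lens; pixels are square), "cx", "cy" (the principal point, pixels), "rvec" (rotation vector, rad) and "tvec" (3), from world to camera coordinates, as OpenCV has them. Camera axes: x right, y down, z forward; pixel columns grow to the right and rows downward; lengths in m; the calibration is good to about 2 mm. A picture is of the moment at which its call begins.
- ctrl.close_job(): hands the job in; it is judged then, once.
The state is a dict: "time": time; "joint_positions": joint angles; "qd": joint speeds; "joint_torque": joint torques, N m; "position": TCP position; "tool_rot": TCP orientation; "ft_force": force on the tool from outside, world axes, zero at the start; "torque": the same for the moment, N m; "grip_width": opening from 0.0 (shut) to 1.0 (fully open); "grip_force": force on a finger pad.
Only numpy, scipy, OpenCV 4.12 (cv2) and the standard library are available. Lean on these libraries where they do the work, as an engineer would, in place of code of your own. Each camera call takes 0.05 s, during which the arm holds its last target. There are 200 camera calls.

## Working session

There is one attempt and no reset: what is moved stays moved. The work goes in short steps, Python scripts to look and compute and a shell command to move; the robot and the scene stay as the last step left them, time stands still between calls to the robot, and variables do not carry over. Pictures are saved under pics/ and viewed, at most 10 in all, crops included, and the job is handed in when it is done.

```bash
mkdir -p pics; cat > h.py <<'E'
import numpy as np, cv2
from bench import ctrl
def grab(n):
    d=ctrl.get_image(n); d['f']=210/np.tan(np.radians(d['fov_y'])/2)
    d['R']=cv2.Rodrigues(np.array(d['rvec'],float))[0]; d['t']=np.array(d['tvec'],float).ravel(); return d
def cloud(d):
    v,u=np.mgrid[:420,:560]; z=d['depth']
    c=np.stack([(u-d['cx'])/d['f']*z,(v-d['cy'])/d['f']*z,z],-1)
    return (c-d['t'])@d['R']
def save(d,n): cv2.imwrite('pics/'+n,d['image'][:,:,::-1])
E
python3 - <<'E'
from h import *
s=ctrl.get_state(); print(s)
for n in('top','scene'):
    d=grab(n); save(d,n+'1.png'); print(n,d['fov_y'],d['cx'],d['cy'],-d['R'].T@d['t'], (d['depth']>0).mean())
    np.save(n+'.npy',cloud(d))
E
```

```text
{'time': 0.0, 'joint_positions': array([ 1.18912157,  0.32182727, -0.07009839,  1.45165342,  0.02260266,
        1.37077003, -0.05687647]), 'qd': array([-0.00166961,  0.00074145, -0.00019888,  0.00065263, -0.00027322,
        0.00030925,  0.00032519]), 'joint_torque': array([ 3.55221414e-05, -4.91278875e+01, -4.03852919e-01, -3.12528098e+01,
       -6.38312730e-02,  4.37935092e-02,  1.87374853e-04]), 'position': array([ 0.25034531, -0.59927622,  0.22146966]), 'tool_rot': array([-3.07848282e+00, -6.17378796e-01,  7.21469941e-04]), 'ft_force': array([ 0.08964537,  0.01371359, -0.57935191]), 'torque': array([-0.02453637, -0.04086412, -0.00342411]), 'grip_force': 0.0, 'grip_width': 0.9981499618594234}
top 48.224996600617374 274.56260248491225 200.04948789139974 [ 0.45352568 -0.0138403   1.07881286] 0.9960076530612245
scene 48.256464192074866 273.18307816667857 208.2447691663401 [1.3329802  0.25230659 0.54127154] 0.9961181972789116
```

View pics/top1.png

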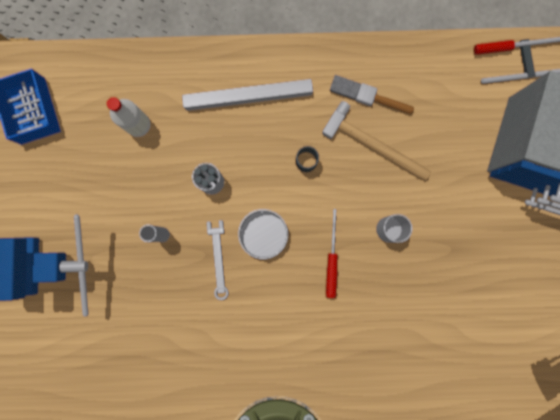

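View pics/scene1.png

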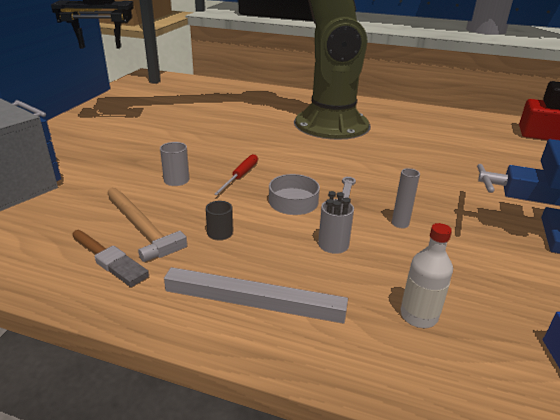

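The top view shows the dish at about (264,235), the empty tin at (397,229), the tube at (151,234) and the bolt tin at (207,179). The scene view agrees. Next I'll measure the rims.

```bash
cat >> h.py <<'E'
def rim(P,uv,h,r,w=45,img=None):
    u,v=uv; Q=P[max(0,v-w):v+w,max(0,u-w):u+w].reshape(-1,3)
    q=Q[abs(Q[:,2]-h)<.008]
    if len(q)<8: return None
    c,rr=cv2.minEnclosingCircle(q[:,:2].astype(np.float32)[:,None])
    # robust: fix radius r (mid wall), least squares
    from scipy.optimize import least_squares
    s=least_squares(lambda c:np.hypot(*(q[:,:2]-c).T)-r,c,loss='soft_l1',f_scale=.002)
    return np.round(c,4),round(rr,4),np.round(s.x,4),round(float(np.sqrt(np.mean(s.fun**2))),4),len(q),np.round(np.median(q[:,2]),4)
E
python3 - <<'E'
from h import *
T=np.load('top.npy');S=np.load('scene.npy')
for n,a,b,h,r in(('dish',(264,235),(294,190),.04,.0535),('tin',(397,229),(175,155),.085,.02875),('tube',(151,234),(408,185),.12,.01675),('bolt',(207,179),(336,212),.085,.02875)):
    print(n,rim(T,a,h,r),'\n  ',rim(S,b,h,r))
print(np.round(T[290:300,300,2],4), np.round(S[150:220:8,408],3))
print(cv2.Rodrigues(ctrl.get_state()['tool_rot'])[0].round(3))
E
```

```text
dish (array([0.4736, 0.0218]), 0.055, array([0.4736, 0.0217]), 0.001, 218, np.float64(0.039)) 
   (array([0.5309, 0.0697]), 0.1274, array([0.4785, 0.0224]), 0.0496, 481, np.float64(0.038))
tin (array([ 0.4779, -0.2655]), 0.0304, array([ 0.4779, -0.2649]), 0.0009, 137, np.float64(0.0831)) 
   (array([ 0.4809, -0.2645]), 0.0331, array([ 0.482 , -0.2654]), 0.0016, 204, np.float64(0.0818))
tube (array([0.4788, 0.2543]), 0.0182, array([0.4789, 0.2542]), 0.001, 95, np.float64(0.1183)) 
   (array([0.4825, 0.2552]), 0.0195, array([0.4826, 0.2543]), 0.0013, 157, np.float64(0.1167))
bolt (array([0.5982, 0.1395]), 0.0302, array([0.5978, 0.1396]), 0.0045, 133, np.float64(0.0834)) 
   (array([0.6024, 0.1389]), 0.0315, array([0.6005, 0.1393]), 0.0065, 304, np.float64(0.0831))
[ 0.0035  0.0003  0.0031 -0.0014  0.0019 -0.0019 -0.0001 -0.0015  0.0018
 -0.0032] [[ 0.107  0.238 -0.   ]
 [ 0.154  0.242 -0.002]
 [ 0.207  0.246  0.   ]
 [ 0.469  0.251  0.109]
 [ 0.497  0.254  0.106]
 [ 0.5    0.256  0.09 ]
 [ 0.498  0.259  0.072]
 [ 0.496  0.263  0.053]
 [ 0.495  0.266  0.034]]
[[ 0.923  0.386 -0.001]
 [ 0.386 -0.923  0.002]
 [-0.    -0.002 -1.   ]]
```

```bash
cat >> h.py <<'E'
def togo(x,y,z):
    s=ctrl.get_state(); R=cv2.Rodrigues(s['tool_rot'])[0]
    print('t',round(s['time'],2),'pos',s['position'].round(4),'go mm',((np.array([x,y,z])-s['position'])@R*1000).round(1),'axis y',R[:,1].round(3),'z',R[:,2].round(3),'grip',round(s['grip_width']*87,1),round(s['grip_force'],1),'F',s['ft_force'].round(1))
E
python3 -m jog '[[[35,-22,3,0,0,0,87],[70,-45,8,0,0,0,87],[105,-68,12,0,0,0,87],[140,-91,15,0,0,0,87],[175,-114,18,0,0,0,87],[210,-137,20,0,0,0,87],[245,-160,20,0,0,0,87],[280,-183,20,0,0,0,87],[315,-205,20,0,0,0,87],[340,-221,20,0,0,0,87]]]' 15
python3 -m jog '[[[0,0,0,0,0,0,87],[0,0,0,0,0,0,87],[0,0,0,0,0,0,87]]]'
python3 - <<'E'
from h import *
togo(.4795,-.265,.16)
d=grab('wrist'); save(d,'w1.png'); P=cloud(d); np.save('w.npy',P); print(d['R'].round(3),-d['R'].T@d['t'])
E
```

```text
time: 1.1
position: [0.4805, -0.2615, 0.2023]
tool_rot: [-3.078, -0.622, -0.0]
ft_force: [0.3, -0.6, 0.6]
grip_width: 1.001
grip_force: 0.0
time: 1.4
position: [0.4781, -0.2661, 0.2022]
tool_rot: [3.081, 0.615, -0.002]
ft_force: [1.3, 0.1, -0.4]
grip_width: 1.001
grip_force: 0.0
t 1.4 pos [ 0.4781 -0.2661  0.2022] go mm [ 1.7 -0.5 42.2] axis y [ 0.384 -0.923 -0.   ] z [-0.001 -0.    -1.   ] grip 87.1 0.0 F [ 1.3  0.1 -0.4]
[[ 0.384 -0.924 -0.001]
 [-0.885 -0.368  0.286]
 [-0.264 -0.109 -0.958]] [ 0.55059904 -0.23622073  0.36420444]
```

View pics/w1.png

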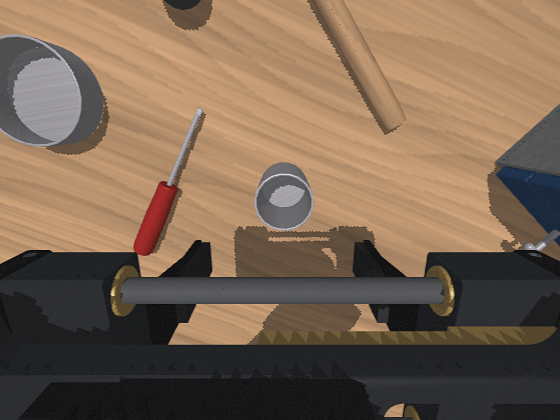

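The wrist view shows the tin centred between the fingers at u≈284, with its rim around (284,202). The dish is at upper left, around (45,90). I'll fit both rims from this view.

```bash
python3 - <<'E'
from h import *
P=np.load('w.npy')
print(rim(P,(284,200),.085,.02875)); print(rim(P,(60,90),.04,.0535,60))
E
```

```text
(array([ 0.4811, -0.2671]), 0.0302, array([ 0.4817, -0.2667]), 0.0009, 632, np.float64(0.0845))
(array([0.4767, 0.0191]), 0.0553, array([0.477 , 0.0193]), 0.001, 1332, np.float64(0.0389))
```

```bash
python3 -m jog '[[[3,1,30,0,0,0,87],[3,1,60,0,0,0,87],[3,1,90,0,0,0,87],[3,1,120,0,0,0,87],[3,1,144,0,0,0,87],[3,1,144,0,0,0,87],[3,1,144,0,0,0,75],[3,1,144,0,0,0,66],[3,1,144,0,0,0,58],[3,1,144,0,0,0,50]]]' 15
python3 -m jog '[[[0,0,0,0,0,0,50],[0,0,0,0,0,0,50],[0,0,-10,0,0,0,50],[0,0,-30,0,0,0,50],[0,0,-60,0,0,0,50],[0,0,-80,0,0,0,50],[0,0,-80,0,0,0,50],[0,0,-80,0,0,0,50]]]'
python3 - <<'E'
from h import *
togo(.4755,.021,.145)
d=grab('wrist'); P=cloud(d); save(d,'w2.png'); d=grab('top'); print(rim(cloud(d),(264,235),.04,.0535))
s=ctrl.get_state(); R=cv2.Rodrigues(s['tool_rot'])[0]
q=(P.reshape(-1,3)-s['position'])@R; m=(abs(q[:,0])<.06)&(abs(q[:,1])<.04)&(q[:,2]>-.05)&(q[:,2]<.1)
print(m.sum(),np.percentile(q[m],[1,50,99],axis=0).round(4))
E
```

```text
time: 2.45
position: [0.483, -0.2651, 0.0598]
tool_rot: [3.079, 0.617, 0.002]
ft_force: [0.0, 0.2, 0.2]
grip_width: 0.72
grip_force: 0.0
time: 3.25
position: [0.4819, -0.2644, 0.1383]
tool_rot: [-3.08, -0.618, 0.001]
ft_force: [-0.0, -0.2, -2.6]
grip_width: 0.692
grip_force: 15.0
t 3.25 pos [ 0.4819 -0.2644  0.1383] go mm [ 104.1 -265.8   -6.7] axis y [ 0.386 -0.923 -0.   ] z [-0. -0. -1.] grip 60.2 15.0 F [-0.  -0.2 -2.6]
(array([0.4735, 0.0219]), 0.0549, array([0.4736, 0.0217]), 0.001, 220, np.float64(0.0387))
10545 [[-0.0295 -0.0375 -0.0489]
 [ 0.      0.0007 -0.0077]
 [ 0.028   0.0384  0.0552]]
```

View pics/w2.png

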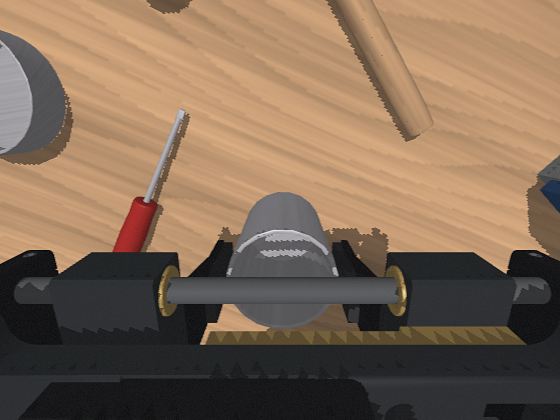

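The tin is held upright and centred, with its bottom about 80 mm above the bench. Next I'll carry it over the dish.

```bash
python3 -m jog '[[[8,-20,0,0,0,0,50],[20,-52,-4,0,0,0,50],[34,-87,-7,0,0,0,50],[48,-122,-7,0,0,0,50],[62,-157,-7,0,0,0,50],[76,-192,-7,0,0,0,50],[88,-222,-7,0,0,0,50],[96,-246,-7,0,0,0,50],[102,-260,-7,0,0,0,50],[104,-266,-7,0,0,0,50]]]'
python3 -m jog '[[[0,0,0,0,0,0,50],[0,0,0,0,0,0,50],[0,0,0,0,0,0,50]]]'
python3 - <<'E'
from h import *
togo(.4755,.021,.063)
d=grab('wrist'); save(d,'w3.png');P=cloud(d);Q=P.reshape(-1,3);q=Q[(abs(Q[:,2]-.039)<.006)&(np.hypot(Q[:,0]-.4755,Q[:,1]-.021)<.065)&(np.hypot(Q[:,0]-.4755,Q[:,1]-.021)>.042)]
from scipy.optimize import least_squares
print(len(q),least_squares(lambda c:np.hypot(*(q[:,:2]-c).T)-.0535,[.4755,.021],loss='soft_l1',f_scale=.002).x)
d=grab('scene');save(d,'s3.png')
E
```

```text
time: 4.35
position: [0.4746, 0.023, 0.1444]
tool_rot: [-3.078, -0.622, 0.003]
ft_force: [-0.0, 1.1, -1.5]
grip_width: 0.689
grip_force: 15.0
time: 4.65
position: [0.4755, 0.0197, 0.1452]
tool_rot: [3.081, 0.615, -0.001]
ft_force: [-0.4, 0.1, -1.3]
grip_width: 0.689
grip_force: 15.0
t 4.65 pos [0.4755 0.0197 0.1452] go mm [ 0.5 -1.2 82.2] axis y [ 0.384 -0.923 -0.   ] z [-0.001 -0.    -1.   ] grip 59.9 15.0 F [-0.4  0.1 -1.3]
943 [0.47681457 0.02045921]
```

View pics/w3.png

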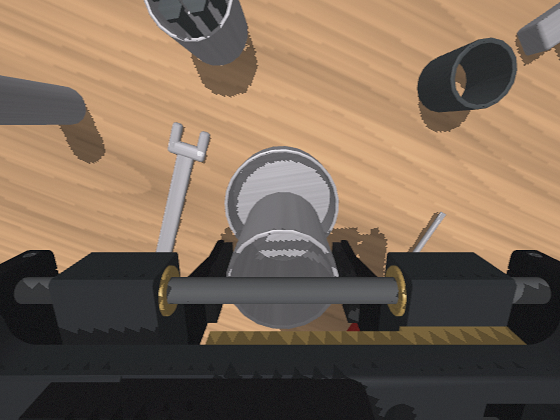

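The wrist view shows the tin over the dish, with the dish rim ellipse centred near u=283. I'll lower it to just above the floor, then go down slowly while watching the force.

```bash
python3 -m jog '[[[1,0,15,0,0,0,50],[1,0,35,0,0,0,50],[1,0,55,0,0,0,50],[1,0,68,0,0,0,50],[1,0,75,0,0,0,50],[1,0,78,0,0,0,50],[1,0,79,0,0,0,50],[1,0,79,0,0,0,50]]]'
python3 -m jog '[[[0,0,1,0,0,0,50],[0,0,1,0,0,0,50],[0,0,2,0,0,0,50],[0,0,2,0,0,0,50]]]'
python3 -m jog '[[[0,0,0.5,0,0,0,50],[0,0,1,0,0,0,50],[0,0,1,0,0,0,50]]]'
```

```text
time: 5.55
position: [0.4771, 0.0214, 0.0671]
tool_rot: [3.08, 0.617, 0.002]
ft_force: [-0.3, -0.6, -1.4]
grip_width: 0.693
grip_force: 15.0
time: 5.95
position: [0.4765, 0.0213, 0.0645]
tool_rot: [3.08, 0.618, -0.0]
ft_force: [0.7, -0.2, -1.4]
grip_width: 0.693
grip_force: 15.0
time: 6.25
position: [0.4767, 0.0214, 0.0637]
tool_rot: [3.08, 0.618, 0.0]
ft_force: [0.1, -1.3, -1.3]
grip_width: 0.691
grip_force: 15.0
```

```bash
python3 -m jog '[[[0,0,0.5,0,0,0,50],[0,0,1,0,0,0,50],[0,0,1,0,0,0,50]]]'
python3 -m jog '[[[0,0,0.5,0,0,0,50],[0,0,1,0,0,0,50],[0,0,1,0,0,0,50]]]'
```

```text
time: 6.55
position: [0.4769, 0.0214, 0.0635]
tool_rot: [3.08, 0.617, 0.0]
ft_force: [-2.7, -0.6, 7.6]
grip_width: 0.691
grip_force: 15.0
time: 6.85
position: [0.4771, 0.0211, 0.0632]
tool_rot: [3.079, 0.617, 0.0]
ft_force: [-3.9, -0.7, 13.2]
grip_width: 0.689
grip_force: 15.0
```

The tin has touched down. I'll ease off, release and rise.

```bash
python3 -m jog '[[[0,0,-1,0,0,0,50],[0,0,-1,0,0,0,50],[0,0,-1,0,0,0,66],[0,0,-1,0,0,0,76],[0,0,-1,0,0,0,86],[0,0,-1,0,0,0,86],[0,0,-1,0,0,0,86],[0,0,-1,0,0,0,86]]]'
python3 -m jog '[[[0,0,-15,0,0,0,86],[0,0,-45,0,0,0,86],[0,0,-80,0,0,0,86],[0,0,-115,0,0,0,86],[0,0,-130,0,0,0,86],[0,0,-130,0,0,0,86],[0,0,-130,0,0,0,86]]]'
python3 - <<'E'
from h import *
togo(.481,.254,.193)
d=grab('wrist');P=cloud(d);print(rim(P,(284,200),.089,.02875))
Q=P.reshape(-1,3);D=np.hypot(Q[:,0]-.476,Q[:,1]-.021);q=Q[(abs(Q[:,2]-.039)<.006)&(D<.065)&(D>.042)]
from scipy.optimize import least_squares
print(len(q),least_squares(lambda c:np.hypot(*(q[:,:2]-c).T)-.0535,[.4755,.021],loss='soft_l1',f_scale=.002).x)
E
```

```text
time: 7.65
position: [0.4765, 0.0214, 0.0624]
tool_rot: [-3.08, -0.618, 0.0]
ft_force: [0.9, 0.6, 0.2]
grip_width: 0.982
grip_force: 0.0
time: 8.35
position: [0.4762, 0.0213, 0.1919]
tool_rot: [3.08, 0.618, -0.001]
ft_force: [0.3, 1.3, 0.4]
grip_width: 0.988
grip_force: 0.0
t 8.35 pos [0.4762 0.0213 0.1919] go mm [  94.1 -212.9   -1.2] axis y [ 0.386 -0.923  0.   ] z [-0.001 -0.    -1.   ] grip 86.0 0.0 F [0.3 1.3 0.4]
(array([0.475 , 0.0198]), 0.03, array([0.4755, 0.0199]), 0.0009, 702, np.float64(0.0884))
978 [0.4771172  0.02063751]
```

The tin now stands in the dish, with its rim at 88.4 mm and its axis within 2 mm of the dish's. Next is the tube.

```bash
python3 -m jog '[[[8,-20,-2,0,0,0,86],[22,-48,-2,0,0,0,86],[36,-80,-2,0,0,0,86],[50,-112,-2,0,0,0,86],[64,-144,-2,0,0,0,86],[78,-176,-2,0,0,0,86],[88,-199,-2,0,0,0,86],[94,-213,-2,0,0,0,86],[94,-213,-2,0,0,0,86],[94,-213,-2,0,0,0,86]]]'
python3 - <<'E'
from h import *
d=grab('wrist');save(d,'w4.png');P=cloud(d);Q=P.reshape(-1,3);D=np.hypot(Q[:,0]-.481,Q[:,1]-.2545);q=Q[(abs(Q[:,2]-.12)<.006)&(D<.03)]
from scipy.optimize import least_squares
c=least_squares(lambda c:np.hypot(*(q[:,:2]-c).T)-.01675,[.481,.2545],loss='soft_l1',f_scale=.002);print(len(q),c.x,np.abs(c.fun).mean())
togo(*c.x,.093)
E
```

```text
time: 9.4
position: [0.4805, 0.2533, 0.1931]
tool_rot: [3.079, 0.618, -0.004]
ft_force: [-0.2, -1.1, 0.5]
grip_width: 0.988
grip_force: 0.0
468 [0.48219125 0.25383592] 0.000727886917574343
t 9.45 pos [0.481  0.2527 0.1934] go mm [  1.8  -0.7 100.4] axis y [ 0.385 -0.923  0.001] z [-0.002 -0.001 -1.   ] grip 86.3 0.0 F [-0.3 -0.5  1. ]
```

View pics/w4.png

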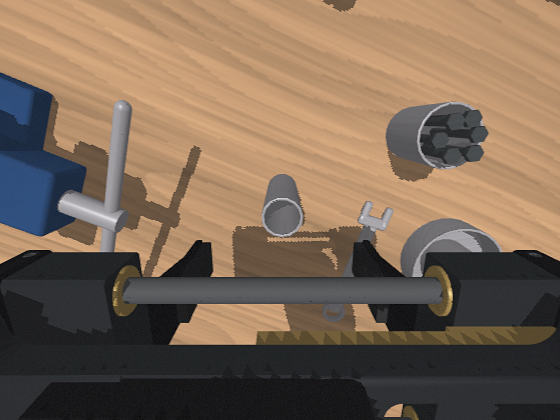

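The wrist view shows the tube rim centred at (283,215) between the fingers. The bolt tin is at (450,135) and the vise is on the left. Before descending I'll check the vise height, and check the nest in the top view.

```bash
python3 - <<'E'
from h import *
d=grab('top');save(d,'t4.png');P=cloud(d);print(rim(P,(264,235),.089,.02875),rim(P,(264,235),.04,.0535))
T=np.load('top.npy').reshape(-1,3);m=(abs(T[:,0]-.48)<.12)&(T[:,1]>.29)&(T[:,1]<.46)
for a in np.arange(.29,.46,.02):
    k=m&(abs(T[:,1]-a-.01)<.01);print(round(a,2),T[k,2].max().round(3))
E
```

```text
(array([0.4719, 0.0211]), 0.0299, array([0.4717, 0.0209]), 0.0008, 108, np.float64(0.0885)) (array([0.4738, 0.0218]), 0.055, array([0.4735, 0.0215]), 0.0064, 235, np.float64(0.0393))
0.29 0.009
0.31 0.005
0.33 0.006
0.35 0.006
0.37 0.132
0.39 0.138
0.41 0.118
0.43 0.133
0.45 0.132
```

View pics/t4.png

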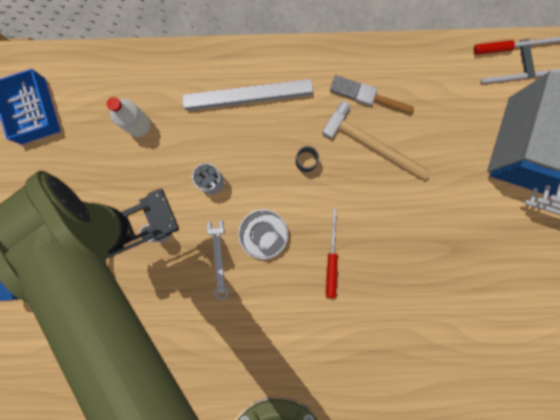

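The tin is nested in the dish at about (264,235). The vise tops out at 0.138 m, below the gripper body at 0.163 m, so I can descend on the tube.

```bash
python3 -m jog '[[[1,0,25,0,0,0,86],[1,0,50,0,0,0,86],[1,0,75,0,0,0,86],[1,0,95,0,0,0,86],[1,0,100,0,0,0,86],[1,0,100,0,0,0,70],[1,0,100,0,0,0,56],[1,0,100,0,0,0,44],[1,0,100,0,0,0,34],[1,0,100,0,0,0,26]]]' 15
python3 -m jog '[[[0,0,0,0,0,0,26],[0,0,0,0,0,0,26],[0,0,0,0,0,0,26],[0,0,0,0,0,0,26]]]'
python3 - <<'E'
from h import *
togo(.4755,.0205,.235)
E
```

```text
time: 10.5
position: [0.4825, 0.2547, 0.0952]
tool_rot: [3.08, 0.618, 0.002]
ft_force: [-0.5, -0.4, -0.0]
grip_width: 0.617
grip_force: 0.0
time: 10.9
position: [0.4822, 0.2545, 0.0946]
tool_rot: [3.08, 0.618, 0.0]
ft_force: [-0.2, -0.4, 0.5]
grip_width: 0.399
grip_force: 15.0
t 10.9 pos [0.4822 0.2545 0.0946] go mm [ -96.4  213.4 -140.4] axis y [ 0.386 -0.923  0.   ] z [ 0. -0. -1.] grip 34.7 15.0 F [-0.2 -0.4  0.5]
```

```bash
python3 -m jog '[[[0,0,-10,0,0,0,26],[0,0,-30,0,0,0,26],[0,0,-60,0,0,0,26],[0,0,-90,0,0,0,26],[0,0,-120,0,0,0,26],[0,0,-136,0,0,0,26],[0,0,-140,0,0,0,26],[0,0,-140,0,0,0,26]]]'
python3 -m jog '[[[-8,18,0,0,0,0,26],[-20,45,0,0,0,0,26],[-34,76,0,0,0,0,26],[-48,107,0,0,0,0,26],[-62,138,0,0,0,0,26],[-76,169,0,0,0,0,26],[-86,191,0,0,0,0,26],[-93,206,0,0,0,0,26],[-96,213,0,0,0,0,26],[-96,213,0,0,0,0,26]]]'
python3 -m jog '[[[0,0,0,0,0,0,26],[0,0,0,0,0,0,26],[0,0,0,0,0,0,26]]]'
python3 - <<'E'
from h import *
from scipy.optimize import least_squares
togo(.4755,.0203,.122)
d=grab('wrist');save(d,'w5.png');P=cloud(d)
Q=P.reshape(-1,3)
s=ctrl.get_state()
for z,r,w in((.0885,.02875,.04),(s['position'][2]+.0254,.01675,.028)):
    D=np.hypot(Q[:,0]-.4755,Q[:,1]-.0205);q=Q[(abs(Q[:,2]-z)<.005)&(D<w)]
    c=least_squares(lambda c:np.hypot(*(q[:,:2]-c).T)-r,[.4755,.0205],loss='soft_l1',f_scale=.002);print(len(q),c.x,np.abs(c.fun).mean())
E
```

```text
time: 11.7
position: [0.4822, 0.2546, 0.2349]
tool_rot: [3.08, 0.618, 0.001]
ft_force: [0.6, -0.5, -2.2]
grip_width: 0.403
grip_force: 15.0
time: 12.7
position: [0.4751, 0.0201, 0.2335]
tool_rot: [-3.08, -0.615, 0.003]
ft_force: [0.3, 0.7, -1.9]
grip_width: 0.4
grip_force: 15.0
time: 13.0
position: [0.4756, 0.0221, 0.2345]
tool_rot: [-3.08, -0.621, 0.0]
ft_force: [-0.3, -0.1, -1.6]
grip_width: 0.401
grip_force: 15.0
t 13.0 pos [0.4756 0.0221 0.2345] go mm [ -0.8   1.6 112.5] axis y [ 0.387 -0.922 -0.   ] z [-0.  0. -1.] grip 34.9 15.0 F [-0.3 -0.1 -1.6]
308 [0.47492883 0.01979195] 0.0007143891867066202
1071 [0.47617397 0.0217537 ] 0.002479547616055649
```

View pics/w5.png

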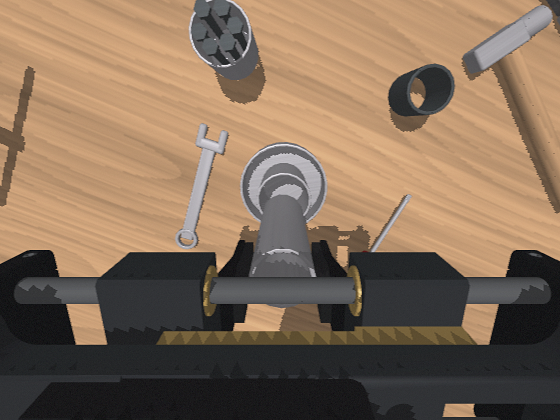

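The tube is upright over the tin: tin rim near (285,185), tube near u=283. They line up within 2 mm, against 9.5 mm of clearance, so I'll lower it.

```bash
python3 -m jog '[[[-1,1,15,0,0,0,26],[-1,1,35,0,0,0,26],[-1,1,50,0,0,0,26],[-1,1,65,0,0,0,26],[-1,1,80,0,0,0,26],[-1,1,95,0,0,0,26],[-1,1,110,0,0,0,26],[-1,1,120,0,0,0,26],[-1,1,126,0,0,0,26],[-1,1,127,0,0,0,26]]]'
python3 -m jog '[[[0,0,0,0,0,0,26],[0,0,1,0,0,0,26],[0,0,2,0,0,0,26],[0,0,2,0,0,0,26]]]'
python3 -m jog '[[[0,0,0.5,0,0,0,26],[0,0,1,0,0,0,26],[0,0,1,0,0,0,26]]]'
```

```text
time: 14.05
position: [0.4748, 0.0199, 0.107]
tool_rot: [-3.08, -0.618, 0.001]
ft_force: [0.2, -0.0, -0.4]
grip_width: 0.403
grip_force: 15.0
time: 14.45
position: [0.4752, 0.0196, 0.1057]
tool_rot: [3.08, 0.618, 0.001]
ft_force: [-0.5, -0.7, -1.1]
grip_width: 0.401
grip_force: 15.0
time: 14.75
position: [0.475, 0.0196, 0.1045]
tool_rot: [3.08, 0.618, -0.0]
ft_force: [-0.1, -0.0, -1.4]
grip_width: 0.398
grip_force: 15.0
```

```bash
python3 -m jog '[[[0,0,0.5,0,0,0,26],[0,0,1,0,0,0,26],[0,0,1,0,0,0,26]]]'
python3 -m jog '[[[0,0,0.5,0,0,0,26],[0,0,1,0,0,0,26],[0,0,1,0,0,0,26]]]'
```

```text
time: 15.05
position: [0.475, 0.0197, 0.1034]
tool_rot: [3.08, 0.618, -0.0]
ft_force: [-0.0, 0.5, -1.5]
grip_width: 0.402
grip_force: 15.0
time: 15.35
position: [0.4752, 0.0196, 0.1026]
tool_rot: [3.08, 0.618, 0.0]
ft_force: [-0.1, -0.3, -0.9]
grip_width: 0.403
grip_force: 15.0
```

```bash
python3 -m jog '[[[0,0,0.5,0,0,0,26],[0,0,0.5,0,0,0,26],[0,0,0.5,0,0,0,26]]]'
python3 -m jog '[[[0,0,0.5,0,0,0,26],[0,0,0.5,0,0,0,26],[0,0,0.5,0,0,0,26]]]'
```

```text
time: 15.65
position: [0.4755, 0.0197, 0.1025]
tool_rot: [3.08, 0.618, 0.001]
ft_force: [-0.5, -0.4, 3.8]
grip_width: 0.402
grip_force: 15.0
time: 15.95
position: [0.4758, 0.0198, 0.1025]
tool_rot: [3.08, 0.618, 0.002]
ft_force: [-1.5, -0.4, 7.9]
grip_width: 0.401
grip_force: 15.0
```

The tube has touched down at the expected height. I'll release it, rise and check.

```bash
python3 -m jog '[[[0,0,-0.7,0,0,0,26],[0,0,-0.7,0,0,0,26],[0,0,-0.7,0,0,0,42],[0,0,-0.7,0,0,0,52],[0,0,-0.7,0,0,0,64],[0,0,-0.7,0,0,0,70],[0,0,-0.7,0,0,0,70],[0,0,-0.7,0,0,0,70]]]'
python3 -m jog '[[[0,0,-15,0,0,0,70],[0,0,-45,0,0,0,70],[0,0,-80,0,0,0,70],[0,0,-110,0,0,0,70],[0,0,-120,0,0,0,70],[0,0,-120,0,0,0,70],[0,0,-120,0,0,0,70],[0,0,-120,0,0,0,70],[0,0,-120,0,0,0,70]]]'
python3 - <<'E'
from h import *
from scipy.optimize import least_squares
togo(.475,.02,.22)
d=grab('wrist');Q=cloud(d).reshape(-1,3)
for z,r,w in((.04,.0535,.065),(.0885,.02875,.04),(.128,.01675,.03)):
    D=np.hypot(Q[:,0]-.4755,Q[:,1]-.0205);q=Q[(abs(Q[:,2]-z)<.005)&(D<w)&(D>r-.012)]
    c=least_squares(lambda c:np.hypot(*(q[:,:2]-c).T)-r,[.4755,.0205],loss='soft_l1',f_scale=.002);print(z,np.median(q[:,2]).round(4),q[:,2].max().round(4),len(q),c.x.round(4),np.abs(c.fun).mean().round(4))
save(grab('scene'),'s5.png')
E
```

```text
time: 16.75
position: [0.475, 0.0197, 0.1021]
tool_rot: [3.08, 0.618, -0.0]
ft_force: [-0.4, -0.8, 1.3]
grip_width: 0.782
grip_force: 0.0
time: 17.65
position: [0.4743, 0.0197, 0.2208]
tool_rot: [-3.079, -0.618, 0.004]
ft_force: [-1.1, 0.1, -0.1]
grip_width: 0.805
grip_force: 0.0
t 17.65 pos [0.4743 0.0197 0.2208] go mm [ 0.8 -0.   0.8] axis y [ 0.386 -0.923 -0.001] z [-0.003  0.    -1.   ] grip 70.0 0.0 F [-1.1  0.1 -0.1]
0.04 0.0397 0.0429 769 [0.477  0.0205] 0.0009
0.0885 0.0886 0.0935 439 [0.4751 0.0202] 0.0024
0.128 0.1276 0.1295 372 [0.4752 0.019 ] 0.0007
```

View pics/s5.png

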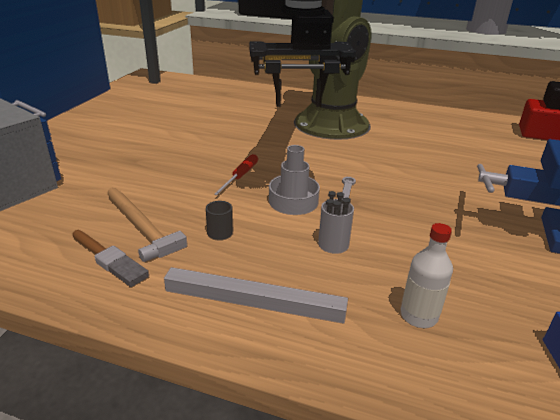

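The scene view shows all three nested upright around (294,180). The rims measure 40, 89 and 128 mm high, concentric within 2 mm, and the bolt tin hasn't moved. I'll hand it in.

```bash
python3 -c "
from bench import ctrl
print(ctrl.close_job())"
```

```text
the job is handed in; nothing more can be done
None
```

The tin stands in the dish and the tube stands in the tin, all upright and released, with the bolt tin left where it was; I handed the job in at about 18 s of the 61 s allowed, and the interface returned no verdict.

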